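# Take the brass-knobbed forming die out of its tray

## Robot

A 6-joint arm with a two-finger parallel gripper is mounted at the origin on a cart in front of the work surface, level with it; the furniture and walls round the work are solid. World frame = base frame: x ahead of the robot, y to its left, z up, the work surface at z = 0. Lengths are in m, angles in rad, forces in N, time in s.
With the tool pointing down it reaches from about 0.35 to 0.775 m from the base axis. Payload 5.5 kg.
Tool frame: the origin (TCP) lies at the centre of the arm's flange, where the gripper is bolted on; the fingertips stand 173 mm ahead of it and the grasp point (between the pads) lies 155 mm ahead of it; z points along the fingers, y is the line along which they close (so a half turn about z gives the same grasp; the last joint's range is limited). The gripper opens to 85 mm and grips with 20 to 120 N. Pads are 22 mm wide; open, the fingers measure 114 mm over their backs; the gripper's body (76 mm by 85 mm) begins 54 mm behind the grasp point. The pads swing forward as they close: fully open they stand 13 mm farther back than shut.
Start: joints at [1.021, 0.313, 0.046, 1.304, 0, 1.431], TCP at [0.229, 0.527, 0.405] pointing down, gripper open.
Joint ranges: [-2.76, 2.76], [-0.86, 1.69], [-1.03, 1.26], [-2.2, 2.34], [-1.47, 1.5], [-3.14, 3.14]. Speed limits (rad/s): [2.57, 2.57, 3.14, 3.14, 3.14, 3.14].

## Interface

Orientations are given as a unit quaternion [x, y, z, w].
In Python, from cell import r gives the robot as it stands.
- The arm moves only by the tool jog_arm, never from a script. Its argument "steps" is a list of rows, each an object with "grip": the opening, from 0 (shut) to 1 (fully open); "travel": the shift along the tool's x, y, z in cm, a list of three; "roll": the turn about the tool's z in rad. In form: [{"grip": grip, "travel": [tx, ty, tz], "roll": roll}, ...]. A call has 1 to 20 rows; each row shifts and turns the commanded pose from where the row before left it, along the tool's axes as they then stand; what a row does not reach is not made up. A row lasts 1/8 s, in which the tool goes at most 62.5 mm and 10.7 degrees, less where a joint would pass 70% of its speed; a pose out of reach is approached as far as the arm can. A call is refused whole if a number of a shift passes 6.25 or a number of a turn 0.188, either way. A call with a gripper value outside its range is refused whole. The fingers move at their own pace and stop on an object; "squeeze" is the grip in N (left out, the last holds). Time passes only in rows, so rows that do not move let the fingers close. It gives the time, the measured TCP pose, the force, the opening and the grip force at its end, in the units of the state.
- r.sense(): the state, without advancing time (a new reading comes with each control period).
- r.read_camera(name): name is "scene" or "top"; returns (picture, depth): 384x512x3 uint8, red, green, blue; 384x512 float32, m along the optical axis (not along the pixel's ray), 0 where there is no reading.
- r.camera_info(name): a dict with "fovy" (degrees; the focal length in pixels is half the picture's height over the tangent of half this angle, whatever the lens; pixels are square), "cx", "cy" (the principal point, pixels), "view" (4x4, takes a point from world to camera coordinates). Camera axes: x right, y up, looking along -z (the intrinsics and any distortion apply to the point x, -y, -z); pixel columns grow to the right and rows downward; lengths in m; the calibration is good to about 2 mm. A picture is of the moment at which its call begins. camera_info takes no time and is no camera call.
- r.sign_off(): hands the job in; it is judged then, once.
Trained networks look in the newest picture that a camera, given by its name, has taken for a name from the list of things; names that differ only in an ending like _2 or _b are one class to them, and where a whole thing is asked for, a point or a joint stands for the part that bears it (a point fixed in the world has none). Each returns a list of dicts, best first, with "p" (0 to 1); they miss things now and then, are a little off and sometimes report something else, mostly with a low value. They report only what shows in the picture. A call takes as long as a camera call. They do not tell look-alikes from the thing itself.
- r.outline_of(camera, query): "region" (384x512 bool, what is visible of it) and "centre" ([column, row] in pixels, amid what is visible of it).
The state is a dict: "clock": time; "joint_positions": joint angles; "qvel": joint speeds; "effort": joint torques, N m; "position": TCP position; "eef_rot": TCP orientation; "ft_force": force on the tool from outside, world axes, zero at the start; "moment": the same for the moment, N m; "finger_gap": finger opening in m; "grasp_force": force on a finger pad.
Only numpy, scipy, OpenCV 4.12 (cv2) and the standard library are available. Lean on these libraries where they do the work, as an engineer would, in place of code of your own. Each camera call takes 0.05 s, during which the arm holds its last target. There are 200 camera calls.

## Task

Get the forming die with the brass knob ready for use: turn the red-finned keeper on the die tray aside so that it no longer covers the dies, lift the brass-knobbed die straight up out of its tight pocket by its knob, and set it down gently, flat and knob up, on the wooden block with no overhang. Keep the die level while you carry it, leave the black-knobbed die seated in its pocket, and do not disturb the sanding block, tin, tape roll or file lying near by.

Things in the scene. Friction and masses are not known exactly. Their poses are not given: they have to be found in the camera images.
- die_tray: Pale wooden tray, fixed to the table, 94 (x) by 200 (y) by 24 mm high, with two round pockets 64 mm across and 18 mm deep, one centred 52 mm either side of the middle along its y axis. Each pocket holds one die, its top face flush with the tray top. Origin: centre of the underside, on the table.
- keeper (a joint): Angle of the keeper: a steel turn-button 72x16 mm on a pivot at the middle of the tray top, bar 26 to 31 mm above the table. 0: it lies along the tray's y axis and covers the edges of both dies. It grows counter-clockwise seen from above to a stop at 1.57 rad (along the tray's x axis); both dies are free from about 0.85. Light friction (0.04 N m) holds it.
- keeper_fin (a point): Middle of the red upright fin on the keeper, by which it is turned, on the pivot axis, 48 mm above the table. The fin is 10 mm thick (along this point's x axis), 40 mm long (along its y axis, the length of the keeper) and reaches from 31 to 60 mm above the table. The point turns with the keeper.
- brass_die: Steel die with a brass knob, about 0.35 kg: a disc 62 mm across and 18 mm thick, a neck 14 mm across and 8 mm high, then an upright round knob 22 mm across (26 to 56 mm above the underside). Only the knob can be gripped while it is in its pocket (1 mm play all round). Origin: centre of the underside (6 mm above the table when seated); z up through the knob.
- brass_die_knob (a point): Centre of the brass knob, 41 mm above the die's underside (47 mm above the table when seated).
- black_die: The other die, of the same shape and size, with a black knob. It stays in its pocket. Origin: centre of the underside.
- wood_block: Loose block of pale weathered wood, lying flat, 95 (x) by 145 (y) by 26 mm high. Origin: centre of the underside.
- sanding_block: Small wooden sanding block, 60x29x18 mm, bystander in front of the tray. Origin: centre of the underside.
- round_tin: White round tin with a dark lid, 58 mm across, 23 mm high, bystander behind the wooden block. Origin: centre of the underside.
- tape_roll: Tan roll of tape, 64 mm across, 18 mm high, bystander at the left. Origin: centre of the underside.
- needle_file: Small file in a wooden handle, 170x20x20 mm, bystander at the left edge. Origin: centre of the underside.
Mind the look-alikes: they are no part of the job. What is shaped like the brass_die but green is not meant.

How it is judged:
By the outcome, as a careful person would: the job done as asked, in the order asked, and still so for the second after the job is handed in, with the robot touching nothing.
It also fails if it takes over 58 s, if anything falls off the work surface, if the arm or the gripper's body presses on something with over 40 N, if the wrist force passes 120 N, or if a joint passes its speed limit or range.

## Working session

There is one attempt and no reset: what is moved stays moved. The work goes in short steps, Python scripts to look and compute and a tool call to move; the robot and the scene stay as the last step left them, time stands still between calls to the robot, and variables do not carry over. Pictures are saved under pics/ and viewed, at most 10 in all, crops included, and the job is handed in when it is done.

Besides the shell and the picture viewer there is one more tool, called after "Call:" by a JSON object that holds its "op" and its "data", one argument or row to a line. jog_arm: Moves the arm, as the interface text tells. Its arguments: {"type":"object","properties":{"steps":{"type":"array"},"squeeze":{"type":"number"}},"required":["steps"]}

```bash
mkdir -p pics
cat > h.py <<'E'
import numpy as np, cv2
from cell import r
def look(cam,name=None):
    p,d=r.read_camera(cam)
    if name: cv2.imwrite(f'pics/{name}.png',p[:,:,::-1])
    return p,d
def world(cam,d,mask):
    i=r.camera_info(cam); f=d.shape[0]/2/np.tan(np.radians(i['fovy'])/2)
    v,u=np.nonzero(mask&(d>0)); z=d[v,u]
    c=np.stack([(u-i['cx'])*z/f,-(v-i['cy'])*z/f,-z,np.ones_like(z)])
    return (np.linalg.inv(np.array(i['view']))@c)[:3].T
E
python3 - <<'E'
from h import *
for c in('top','scene'):
    i=r.camera_info(c); print({k:(np.round(v,3).tolist() if k=='view' else v) for k,v in i.items()})
    p,d=look(c,c+'1')
    for q in ['die_tray','keeper_fin','brass_die','brass_die_knob','black_die','wood_block','sanding_block','round_tin','tape_roll','needle_file']:
        for o in r.outline_of(c,q)[:3]:
            w=world(c,d,o['region'])
            if len(w): print(c,q,round(o['p'],2),np.round(o['centre']),len(w),np.round(np.median(w,0),3),np.round(np.percentile(w,3,0),3),np.round(np.percentile(w,97,0),3))
print(r.sense())
E
```

```text
{'fovy': 55.31948937325666, 'cx': 258.6023044714163, 'cy': 185.72624046743786, 'view': [[-0.012, -1.0, 0.014, 0.035], [0.987, -0.009, 0.16, -0.513], [-0.16, 0.016, 0.987, -0.826], [0.0, 0.0, 0.0, 1.0]]}
top die_tray 0.82 [334. 196.] 2381 [ 0.486 -0.149  0.025] [ 0.443 -0.246  0.005] [ 0.535 -0.053  0.057]
top keeper_fin 0.16 [335. 197.] 2316 [ 0.487 -0.149  0.025] [ 0.443 -0.246  0.005] [ 0.535 -0.052  0.058]
top brass_die 0.93 [267. 208.] 504 [0.459 0.018 0.019] [ 0.434 -0.009  0.016] [0.487 0.044 0.057]
top brass_die 0.79 [188. 236.] 565 [0.398 0.194 0.019] [0.372 0.17  0.003] [0.426 0.224 0.057]
top brass_die 0.76 [313. 199.] 483 [ 0.488 -0.094  0.025] [ 0.463 -0.121  0.022] [ 0.517 -0.07   0.064]
top brass_die_knob 0.92 [313. 197.] 473 [ 0.49  -0.093  0.025] [ 0.463 -0.121  0.022] [ 0.517 -0.07   0.064]
top brass_die_knob 0.83 [265. 209.] 511 [0.46  0.018 0.019] [ 0.434 -0.009  0.016] [0.487 0.044 0.057]
top brass_die_knob 0.63 [187. 237.] 533 [0.398 0.194 0.019] [0.372 0.17  0.016] [0.426 0.224 0.057]
top black_die 0.81 [356. 197.] 475 [ 0.486 -0.199  0.025] [ 0.462 -0.229  0.02
[... 2165 characters left out ...]
019]
{'clock': 1.1, 'joint_positions': array([ 1.02142108e+00,  3.13213376e-01,  4.60730888e-02,  1.30360121e+00,
       -1.30855325e-05,  1.43118636e+00]), 'qvel': array([-0.00066895,  0.0006952 ,  0.00025352,  0.0013479 , -0.00055754,
        0.00098776]), 'effort': array([ 2.59977627e-03, -4.80475616e+01,  2.98819113e+01,  2.64143237e-04,
       -1.07276935e-04, -1.04260084e-05]), 'position': array([0.22910136, 0.52740641, 0.40470454]), 'eef_rot': array([2.03452257e-01, 9.79084868e-01, 2.35957407e-05, 1.54173141e-05]), 'ft_force': array([-0.50711039,  0.00983197,  0.31473982]), 'moment': array([-0.0578225 , -0.02959068, -0.00716329]), 'grasp_force': 0.0, 'finger_gap': 0.08523533946510499}
```

View pics/top1.png

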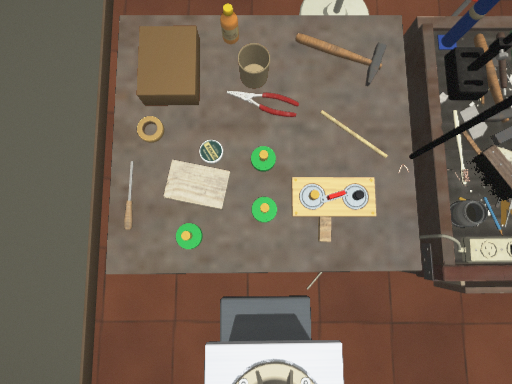

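View pics/scene1.png

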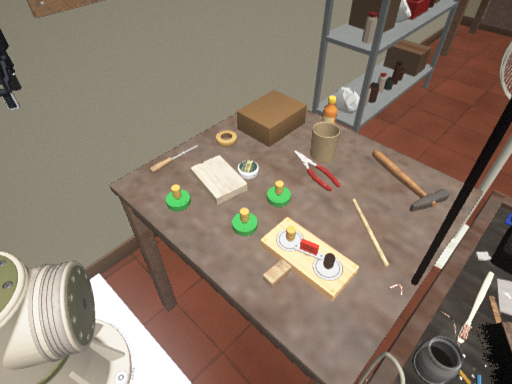

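```bash
cat >> h.py <<'E'
def circ(w):  # centre from xy rim-insensitive: min enclosing circle
    return cv2.minEnclosingCircle(w[:,:2].astype(np.float32))
E
python3 - <<'E'
from h import *
for c in('top','scene'):
    p,d=look(c); A=world(c,d,np.ones(d.shape,bool)); col=p[d>0].astype(int)
    box=lambda x0,x1,y0,y1,z0,z1:(A[:,0]>x0)&(A[:,0]<x1)&(A[:,1]>y0)&(A[:,1]<y1)&(A[:,2]>z0)&(A[:,2]<z1)
    def rep(n,m):
        w=A[m]; (cx,cy),(a,b),t=cv2.minAreaRect(w[:,:2].astype(np.float32)); print(c,n,len(w),np.round(w.mean(0),4),'rect',np.round([cx,cy,a,b,t],4), col[m].mean(0).round())
    rep('fin',box(.44,.54,-.175,-.125,.054,.066)&(col[:,0]>1.6*col[:,1]))
    rep('knobA',box(.46,.52,-.125,-.07,.056,.07))
    rep('knobB',box(.46,.52,-.235,-.178,.056,.07))
    rep('tray',box(.42,.56,-.27,-.03,.018,.031))
    rep('block',box(.45,.6,.09,.26,.021,.032)&~box(.57,.65,.1,.18,0,1))
E
```

```text
top fin 69 [ 0.4888 -0.1498  0.0602] rect [ 4.89100e-01 -1.49900e-01  9.30000e-03  3.87000e-02  1.62556e+01] [232.  72.  64.]
top knobA 71 [ 0.4896 -0.0976  0.0625] rect [ 4.89500e-01 -9.86000e-02  2.13000e-02  1.87000e-02  8.83802e+01] [216. 185.  99.]
top knobB 71 [ 0.4886 -0.2012  0.0621] rect [ 0.4886 -0.2012  0.0189  0.0197  1.585 ] [61. 62. 64.]
top tray 2954 [ 0.4875 -0.1485  0.0246] rect [ 0.4783 -0.1509  0.2016  0.1165 89.4885] [222. 208. 166.]
top block 2336 [0.5219 0.1789 0.0265] rect [ 0.5228  0.1797  0.1457  0.095  77.8622] [216. 207. 184.]
scene fin 88 [ 0.4875 -0.1511  0.0586] rect [ 4.87800e-01 -1.50300e-01  1.10000e-02  3.82000e-02  2.10975e+01] [238.  86.  73.]
scene knobA 73 [ 0.4872 -0.0989  0.061 ] rect [ 4.88200e-01 -9.81000e-02  2.02000e-02  1.99000e-02  4.06601e+01] [239. 212. 125.]
scene knobB 85 [ 0.4866 -0.2023  0.0608] rect [ 4.87300e-01 -2.01500e-01  2.07000e-02  1.86000e-02  3.42359e+01] [89. 70. 60.]
scene tray 2917 [ 0.4818 -0.1584  0.0235] rect [ 0.4789 -0.1492  0.2014  0.117  89.7958] [245. 234. 198.]
scene block 1311 [0.5179 0.1749 0.0254] rect [ 0.5201  0.1788  0.147   0.0958 77.7004] [243. 233. 214.]
```

Top view: the tray is at about (334,196). The brass knob (314,196) is on its left, the black one (358,195) on its right, and the red fin (337,195) is already tilted by about 0.3 rad. The wood block is at (197,184), and the green look-alikes are clear of the tray. The scene view shows the same layout. Next I move over the fin.

Call:
{"op": "jog_arm", "data": {
  "steps": [
    {"grip": 0.6, "travel": [-3.38, -3.45, 0.6], "roll": 0},
    {"grip": 0.6, "travel": [-3.38, -3.45, 0.6], "roll": 0},
    {"grip": 0.6, "travel": [-3.38, -3.45, 0.6], "roll": 0},
    {"grip": 0.6, "travel": [-3.38, -3.45, 0.6], "roll": 0},
    {"grip": 0.6, "travel": [-3.38, -3.45, 0.6], "roll": 0},
    {"grip": 0.6, "travel": [-3.38, -3.45, 0.6], "roll": 0},
    {"grip": 0.6, "travel": [-3.38, -3.45, 0.6], "roll": 0},
    {"grip": 0.6, "travel": [-3.38, -3.45, 0.6], "roll": 0},
    {"grip": 0.6, "travel": [-3.38, -3.45, 0.6], "roll": 0},
    {"grip": 0.6, "travel": [-3.38, -3.45, 0.6], "roll": 0},
    {"grip": 0.6, "travel": [-3.38, -3.45, 0.6], "roll": 0},
    {"grip": 0.6, "travel": [-3.38, -3.45, 0.6], "roll": 0},
    {"grip": 0.6, "travel": [-3.38, -3.45, 0.6], "roll": 0},
    {"grip": 0.6, "travel": [-3.38, -3.45, 0.6], "roll": 0},
    {"grip": 0.6, "travel": [-3.38, -3.45, 0.6], "roll": 0},
    {"grip": 0.6, "travel": [0, 0, 0], "roll": 0.168},
    {"grip": 0.6, "travel": [0, 0, 0], "roll": 0.168},
    {"grip": 0.6, "travel": [0, 0, 0], "roll": 0.168},
    {"grip": 0.6, "travel": [0, 0, 0], "roll": 0.168},
    {"grip": 0.6, "travel": [0, 0, 0], "roll": 0.168}
  ]
}}

```text
clock: 3.7
position: [0.488, -0.1493, 0.3147]
eef_rot: [0.587, 0.809, 0.0, 0.0]
ft_force: [0.0, -0.1, 0.3]
finger_gap: 0.0512
grasp_force: 0.0
```

```bash
cat >> h.py <<'E'
from scipy.spatial.transform import Rotation as R
def to(x,y,z,yaw=None):
    s=r.sense(); q=R.from_quat(s['eef_rot']); m=q.as_matrix()
    print('t',round(s['clock'],2),'pos',s['position'].round(4),'yawY',round(float(np.arctan2(m[1,1],m[0,1])),3),'tilt',(m[:,2]).round(4),'gap',round(s['finger_gap'],4),'gf',s['grasp_force'],'ft',s['ft_force'].round(2))
    print('travel cm',(m.T@(np.array([x,y,z])-s['position'])*100).round(2), 'roll', None if yaw is None else np.arctan2(m[1,1],m[0,1])-yaw)
E
python3 -c "
from h import *
to(.4885,-.150,.208,.32)"
```

```text
t 3.7 pos [ 0.488  -0.1493  0.3147] yawY 0.315 tilt [ 2.e-04  0.e+00 -1.e+00] gap 0.0512 gf 0.0 ft [ 0.03 -0.06  0.26]
travel cm [-0.08  0.03 10.67] roll -0.00462375638387702
```

Call:
{"op": "jog_arm", "data": {
  "squeeze": 25,
  "steps": [
    {"grip": 0.6, "travel": [-0.08, 0.03, 3], "roll": 0},
    {"grip": 0.6, "travel": [0, 0, 3], "roll": 0},
    {"grip": 0.6, "travel": [0, 0, 2.5], "roll": 0},
    {"grip": 0.6, "travel": [0, 0, 1.5], "roll": 0},
    {"grip": 0.6, "travel": [0, 0, 0.65], "roll": 0},
    {"grip": 0.3, "travel": [0, 0, 0], "roll": 0},
    {"grip": 0, "travel": [0, 0, 0], "roll": 0},
    {"grip": 0, "travel": [0, 0, 0], "roll": 0},
    {"grip": 0, "travel": [0, 0, 0], "roll": 0},
    {"grip": 0, "travel": [0, 0, 0], "roll": 0}
  ]
}}

```text
clock: 4.95
position: [0.4891, -0.15, 0.2091]
eef_rot: [0.585, 0.811, 0.0, 0.001]
ft_force: [0.4, 1.7, 5.5]
finger_gap: 0.0096
grasp_force: 29.3
```

Call:
{"op": "jog_arm", "data": {
  "steps": [
    {"grip": 0, "travel": [0, 0, 0], "roll": -0.11},
    {"grip": 0, "travel": [0, 0, 0], "roll": -0.11},
    {"grip": 0, "travel": [0, 0, 0], "roll": -0.11},
    {"grip": 0, "travel": [0, 0, 0], "roll": -0.11},
    {"grip": 0, "travel": [0, 0, 0], "roll": -0.11},
    {"grip": 0, "travel": [0, 0, 0], "roll": -0.11},
    {"grip": 0, "travel": [0, 0, 0], "roll": -0.11},
    {"grip": 0, "travel": [0, 0, 0], "roll": -0.11},
    {"grip": 0, "travel": [0, 0, 0], "roll": -0.11},
    {"grip": 0, "travel": [0, 0, 0], "roll": -0.11},
    {"grip": 0, "travel": [0, 0, 0], "roll": 0},
    {"grip": 0, "travel": [0, 0, 0], "roll": 0}
  ]
}}

```text
clock: 6.45
position: [0.4891, -0.15, 0.2091]
eef_rot: [0.075, 0.997, -0.0, 0.001]
ft_force: [0.8, 1.7, 6.4]
finger_gap: 0.0093
grasp_force: 29.3
```

```bash
python3 -c "
from h import *
to(.4885,-.150,.208,1.42)"
```

```text
t 6.45 pos [ 0.4891 -0.15    0.2091] yawY 1.421 tilt [ 2.1e-03 -5.0e-04 -1.0e+00] gap 0.0093 gf 29.301939010620117 ft [0.8  1.7  6.38]
travel cm [ 0.06 -0.01  0.11] roll 0.0013324692021872142
```

Call:
{"op": "jog_arm", "data": {
  "steps": [
    {"grip": 0.3, "travel": [0, 0, 0], "roll": 0},
    {"grip": 0.3, "travel": [0, 0, 0], "roll": 0},
    {"grip": 0.3, "travel": [0, 0, 0], "roll": 0},
    {"grip": 0.3, "travel": [0, 0, -1], "roll": 0},
    {"grip": 0.3, "travel": [0, 0, -2.5], "roll": 0},
    {"grip": 0.3, "travel": [0, 0, -3.5], "roll": 0},
    {"grip": 0.4, "travel": [0, 0, -3.5], "roll": 0},
    {"grip": 0.6, "travel": [0, 0, 0], "roll": 0.165},
    {"grip": 0.6, "travel": [0, 0, 0], "roll": 0.165},
    {"grip": 0.6, "travel": [0, 0, 0], "roll": 0.165},
    {"grip": 0.6, "travel": [0, 0, 0], "roll": 0.165},
    {"grip": 0.6, "travel": [0, 0, 0], "roll": 0.165},
    {"grip": 0.6, "travel": [0, 0, 0], "roll": 0.165},
    {"grip": 0.6, "travel": [0, 0, 0], "roll": 0.165},
    {"grip": 0.6, "travel": [0, 0, 0], "roll": 0.165},
    {"grip": 0.6, "travel": [0, 0, 0], "roll": 0}
  ]
}}

```text
clock: 8.45
position: [0.4885, -0.1499, 0.3137]
eef_rot: [0.67, 0.742, 0.0, 0.0]
ft_force: [0.5, -0.3, -0.6]
finger_gap: 0.0511
grasp_force: 0.0
```

Run:
```python
from h import *
for c in('scene','top'):
    p,d=look(c,c+'2'); A=world(c,d,np.ones(d.shape,bool)); col=p[d>0].astype(int)
    box=lambda x0,x1,y0,y1,z0,z1:(A[:,0]>x0)&(A[:,0]<x1)&(A[:,1]>y0)&(A[:,1]<y1)&(A[:,2]>z0)&(A[:,2]<z1)
    for n,m in (('fin',box(.44,.54,-.175,-.125,.05,.066)&(col[:,0]>1.6*col[:,1])),('knobA',box(.46,.52,-.125,-.07,.056,.07)),('knobB',box(.46,.52,-.235,-.178,.056,.07))):
        if m.sum()>5: print(c,n,m.sum(),A[m].mean(0).round(4),np.round(cv2.minAreaRect(A[m][:,:2].astype(np.float32))[0:3][0],4),cv2.minAreaRect(A[m][:,:2].astype(np.float32))[2])
im=cv2.imread('pics/scene2.png')[180:340,200:400]; cv2.imwrite('pics/s2c.png',cv2.resize(im,None,fx=3.5,fy=3.5))
to(.489,-.098,.204,.1)
```

```text
scene fin 95 [ 0.4864 -0.151   0.0578] [ 0.4878 -0.1504] 79.80364990234375
scene knobA 71 [ 0.4877 -0.0983  0.0606] [ 0.4883 -0.098 ] 44.37016677856445
scene knobB 84 [ 0.4867 -0.2023  0.0608] [ 0.4876 -0.2014] 32.641845703125
top fin 84 [ 0.4891 -0.1495  0.0596] [ 0.4896 -0.1502] 82.72398376464844
top knobA 69 [ 0.4898 -0.0979  0.0621] [ 0.4896 -0.0987] 87.91917419433594
t 8.55 pos [ 0.4885 -0.1499  0.3136] yawY 0.104 tilt [ 4.e-04 -1.e-04 -1.e+00] gap 0.0512 gf 0.0 ft [ 0.25 -0.58 -0.47]
travel cm [ 5.16  0.59 10.96] roll 0.0038801068715793724
```

View pics/s2c.png

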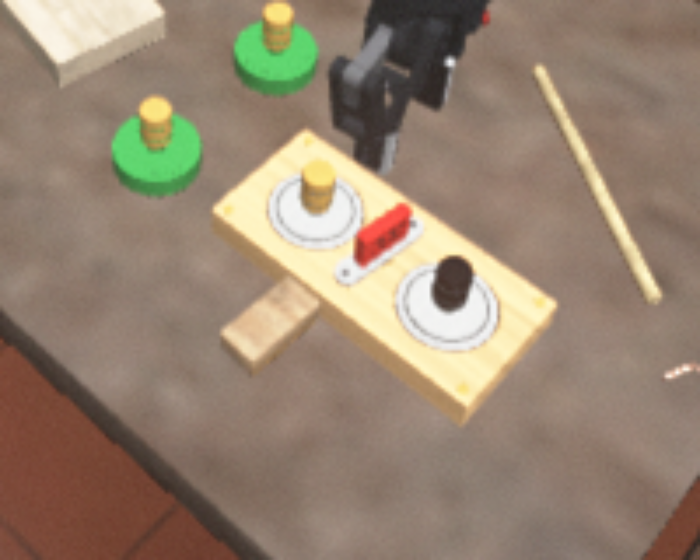

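The keeper now lies nearly across the tray: the red fin is at (384,235) in the crop, both dies are free, and the brass knob is at (317,188). Next I grip the brass knob.

Call:
{"op": "jog_arm", "data": {
  "squeeze": 60,
  "steps": [
    {"grip": 0.6, "travel": [2.58, 0.3, 0], "roll": 0},
    {"grip": 0.6, "travel": [2.58, 0.29, 0], "roll": 0},
    {"grip": 0.6, "travel": [0, 0, 3], "roll": 0},
    {"grip": 0.6, "travel": [0, 0, 3], "roll": 0},
    {"grip": 0.6, "travel": [0, 0, 2.5], "roll": 0},
    {"grip": 0.6, "travel": [0, 0, 1.5], "roll": 0},
    {"grip": 0.6, "travel": [0, 0, 0.9], "roll": 0},
    {"grip": 0.6, "travel": [0, 0, 0], "roll": 0},
    {"grip": 0.3, "travel": [0, 0, 0], "roll": 0},
    {"grip": 0, "travel": [0, 0, 0], "roll": 0},
    {"grip": 0, "travel": [0, 0, 0], "roll": 0},
    {"grip": 0, "travel": [0, 0, 0], "roll": 0},
    {"grip": 0, "travel": [0, 0, 0], "roll": 0}
  ]
}}

```text
clock: 10.18
position: [0.4898, -0.0982, 0.2052]
eef_rot: [0.67, 0.742, 0.001, 0.001]
ft_force: [0.6, -0.1, 7.1]
finger_gap: 0.0204
grasp_force: 58.8
```

```bash
python3 -c "
from h import *
to(.489,-.098,.204,.1)"
```

```text
t 10.18 pos [ 0.4898 -0.0982  0.2052] yawY 0.101 tilt [ 2.2e-03 -6.0e-04 -1.0e+00] gap 0.0204 gf 58.84947180747986 ft [ 0.6  -0.12  7.09]
travel cm [ 0.02 -0.08  0.12] roll 0.0010459401187871836
```

Call:
{"op": "jog_arm", "data": {
  "steps": [
    {"grip": 0, "travel": [0, 0, -0.3], "roll": 0},
    {"grip": 0, "travel": [0, 0, -0.3], "roll": 0},
    {"grip": 0, "travel": [0, 0, -0.3], "roll": 0},
    {"grip": 0, "travel": [0, 0, -0.3], "roll": 0},
    {"grip": 0, "travel": [0, 0, -0.3], "roll": 0},
    {"grip": 0, "travel": [0, 0, -0.3], "roll": 0},
    {"grip": 0, "travel": [0, 0, -0.3], "roll": 0},
    {"grip": 0, "travel": [0, 0, -0.3], "roll": 0}
  ]
}}

```text
clock: 11.18
position: [0.4889, -0.0979, 0.2283]
eef_rot: [0.671, 0.742, -0.0, -0.0]
ft_force: [0.7, -0.8, -3.9]
finger_gap: 0.0205
grasp_force: 59.0
```

Call:
{"op": "jog_arm", "data": {
  "steps": [
    {"grip": 0, "travel": [0, 0, -1], "roll": 0},
    {"grip": 0, "travel": [0, 0, -2], "roll": 0},
    {"grip": 0, "travel": [0, 0, -2], "roll": 0},
    {"grip": 0, "travel": [0, 0, -2], "roll": 0},
    {"grip": 0, "travel": [0, 0, -1], "roll": 0},
    {"grip": 0, "travel": [1, 0.22, 0], "roll": 0},
    {"grip": 0, "travel": [2, 0.44, 0], "roll": 0},
    {"grip": 0, "travel": [2.5, 0.555, 0], "roll": 0},
    {"grip": 0, "travel": [2.5, 0.555, 0], "roll": 0},
    {"grip": 0, "travel": [2.5, 0.555, 0], "roll": 0},
    {"grip": 0, "travel": [2.5, 0.555, 0], "roll": 0},
    {"grip": 0, "travel": [2.5, 0.555, 0], "roll": 0},
    {"grip": 0, "travel": [2.5, 0.555, 0], "roll": 0},
    {"grip": 0, "travel": [2.5, 0.555, 0], "roll": 0},
    {"grip": 0, "travel": [2.5, 0.555, 0], "roll": 0},
    {"grip": 0, "travel": [2.5, 0.555, 0], "roll": 0},
    {"grip": 0, "travel": [1.2, 0.27, 0], "roll": 0},
    {"grip": 0, "travel": [0.58, 0.13, 0], "roll": 0},
    {"grip": 0, "travel": [0, 0, 0], "roll": 0}
  ]
}}

```text
clock: 13.55
position: [0.5217, 0.1795, 0.3079]
eef_rot: [0.67, 0.742, -0.0, -0.0]
ft_force: [-0.7, 0.0, -4.1]
finger_gap: 0.0201
grasp_force: 59.2
```

Run:
```python
from h import *
p,d=look('scene','s3'); A=world('scene',d,np.ones(d.shape,bool))
m=(A[:,0]>.45)&(A[:,0]<.6)&(A[:,1]>.1)&(A[:,1]<.26)&(A[:,2]>.085)&(A[:,2]<.14)
print(A[m].min(0),A[m].max(0))
to(.522,.1795,.226)
im=cv2.imread('pics/s3.png')[80:240,120:320]; cv2.imwrite('pics/s3c.png',cv2.resize(im,None,fx=3.5,fy=3.5))
```

```text
[0.4891869  0.14745492 0.10646117] [0.55099063 0.20683473 0.13976977]
t 13.6 pos [0.5218 0.1792 0.308 ] yawY 0.101 tilt [-4.e-04 -3.e-04 -1.e+00] gap 0.0201 gf 59.209946393966675 ft [-0.59 -0.29 -3.46]
travel cm [0.03 0.03 8.2 ] roll None
```

View pics/s3c.png

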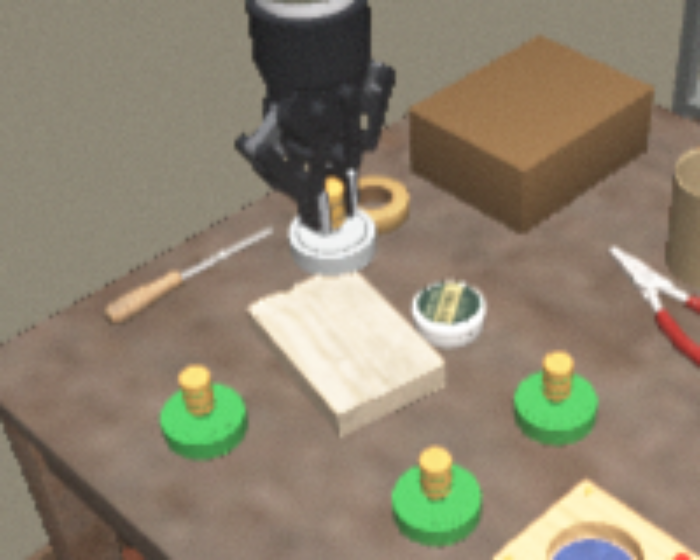

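The die hangs level in the gripper at (332,240), above the free block, and the tin stands clear at (448,312). I lower it now.

Call:
{"op": "jog_arm", "data": {
  "steps": [
    {"grip": 0, "travel": [0, 0, 1.5], "roll": 0},
    {"grip": 0, "travel": [0, 0, 2], "roll": 0},
    {"grip": 0, "travel": [0, 0, 2], "roll": 0},
    {"grip": 0, "travel": [0, 0, 1], "roll": 0},
    {"grip": 0, "travel": [0, 0, 0.6], "roll": 0},
    {"grip": 0, "travel": [0, 0, 0.3], "roll": 0},
    {"grip": 0, "travel": [0, 0, 0], "roll": 0},
    {"grip": 0, "travel": [0, 0, 0.1], "roll": 0},
    {"grip": 0, "travel": [0, 0, 0.1], "roll": 0},
    {"grip": 0, "travel": [0, 0, 0.1], "roll": 0},
    {"grip": 0, "travel": [0, 0, 0], "roll": 0}
  ]
}}

```text
clock: 14.98
position: [0.5218, 0.1796, 0.2312]
eef_rot: [0.67, 0.742, 0.0, -0.0]
ft_force: [0.2, 0.5, -3.0]
finger_gap: 0.0205
grasp_force: 59.2
```

Call:
{"op": "jog_arm", "data": {
  "steps": [
    {"grip": 0, "travel": [0, 0, 0.1], "roll": 0},
    {"grip": 0, "travel": [0, 0, 0.1], "roll": 0},
    {"grip": 0, "travel": [0, 0, 0.1], "roll": 0},
    {"grip": 0, "travel": [0, 0, 0], "roll": 0}
  ]
}}

```text
clock: 15.48
position: [0.5218, 0.1795, 0.2281]
eef_rot: [0.67, 0.742, -0.0, -0.0]
ft_force: [-0.6, 0.6, -4.1]
finger_gap: 0.0205
grasp_force: 59.2
```

Call:
{"op": "jog_arm", "data": {
  "steps": [
    {"grip": 0, "travel": [0, 0, 0.06], "roll": 0},
    {"grip": 0, "travel": [0, 0, 0.06], "roll": 0},
    {"grip": 0, "travel": [0, 0, 0], "roll": 0}
  ]
}}

```text
clock: 15.85
position: [0.5219, 0.1796, 0.2269]
eef_rot: [0.671, 0.742, 0.0, -0.0]
ft_force: [-0.2, -0.1, -3.4]
finger_gap: 0.0199
grasp_force: 59.2
```

Call:
{"op": "jog_arm", "data": {
  "steps": [
    {"grip": 0, "travel": [0, 0, 0.06], "roll": 0},
    {"grip": 0, "travel": [0, 0, 0.06], "roll": 0},
    {"grip": 0, "travel": [0, 0, 0], "roll": 0}
  ]
}}

```text
clock: 16.23
position: [0.5219, 0.1795, 0.2257]
eef_rot: [0.671, 0.742, -0.0, -0.0]
ft_force: [-1.3, 0.3, -2.9]
finger_gap: 0.0205
grasp_force: 59.2
```

Call:
{"op": "jog_arm", "data": {
  "steps": [
    {"grip": 0, "travel": [0, 0, 0.05], "roll": 0},
    {"grip": 0, "travel": [0, 0, 0.05], "roll": 0},
    {"grip": 0, "travel": [0, 0, 0], "roll": 0}
  ]
}}

```text
clock: 16.6
position: [0.5219, 0.1796, 0.2252]
eef_rot: [0.671, 0.742, 0.0, 0.0]
ft_force: [-1.8, 0.2, 1.4]
finger_gap: 0.0203
grasp_force: 59.6
```

Contact made, with the die's weight taken by the block. Release and retreat.

Call:
{"op": "jog_arm", "data": {
  "squeeze": 20,
  "steps": [
    {"grip": 0.2, "travel": [0, 0, 0], "roll": 0},
    {"grip": 0.35, "travel": [0, 0, 0], "roll": 0},
    {"grip": 0.5, "travel": [0, 0, 0], "roll": 0},
    {"grip": 0.6, "travel": [0, 0, 0], "roll": 0},
    {"grip": 0.6, "travel": [0, 0, 0], "roll": 0},
    {"grip": 0.6, "travel": [0, 0, -1], "roll": 0},
    {"grip": 0.6, "travel": [0, 0, -2.5], "roll": 0},
    {"grip": 0.6, "travel": [0, 0, -4], "roll": 0},
    {"grip": 0.6, "travel": [0, 0, -4], "roll": 0},
    {"grip": 0.6, "travel": [0, 0, -4], "roll": 0},
    {"grip": 0.6, "travel": [0, 0, -2], "roll": 0},
    {"grip": 0.6, "travel": [0, 0, 0], "roll": 0},
    {"grip": 0.6, "travel": [0, 0, 0], "roll": 0}
  ]
}}

```text
clock: 18.23
position: [0.5216, 0.1795, 0.399]
eef_rot: [0.671, 0.742, -0.0, -0.0]
ft_force: [-1.2, -0.1, -0.7]
finger_gap: 0.0514
grasp_force: 0.0
```

Run:
```python
from h import *
p,d=look('scene','s4'); A=world('scene',d,np.ones(d.shape,bool))
def f(z0,z1,x0=.45,x1=.6,y0=.1,y1=.26):
    m=(A[:,0]>x0)&(A[:,0]<x1)&(A[:,1]>y0)&(A[:,1]<y1)&(A[:,2]>z0)&(A[:,2]<z1); w=A[m]
    print(m.sum(),w.mean(0).round(4),w.min(0).round(4),w.max(0).round(4),np.round(cv2.minEnclosingCircle(w[:,:2].astype(np.float32))[0],4))
f(.04,.05); f(.075,.09); f(.056,.07,.46,.52,-.235,-.178)
to(.522,.1795,.226)
im=cv2.imread('pics/s4.png')[100:300,120:370]; cv2.imwrite('pics/s4c.png',cv2.resize(im,None,fx=3,fy=3))
```

```text
243 [0.5164 0.1747 0.0438] [0.4889 0.1487 0.0403] [0.5504 0.2094 0.0498] [0.52   0.1796]
46 [0.5191 0.1782 0.0805] [0.5095 0.1692 0.075 ] [0.5298 0.1892 0.0843] [0.5199 0.1794]
84 [ 0.4867 -0.2023  0.0608] [ 0.4773 -0.2122  0.0566] [ 0.4986 -0.1919  0.0634] [ 0.4879 -0.2018]
t 18.27 pos [0.5215 0.1795 0.3986] yawY 0.101 tilt [-2.e-03 -3.e-04 -1.e+00] gap 0.0514 gf 0.0 ft [-0.13  0.18  1.  ]
travel cm [-0.    0.08 17.26] roll None
```

View pics/s4c.png

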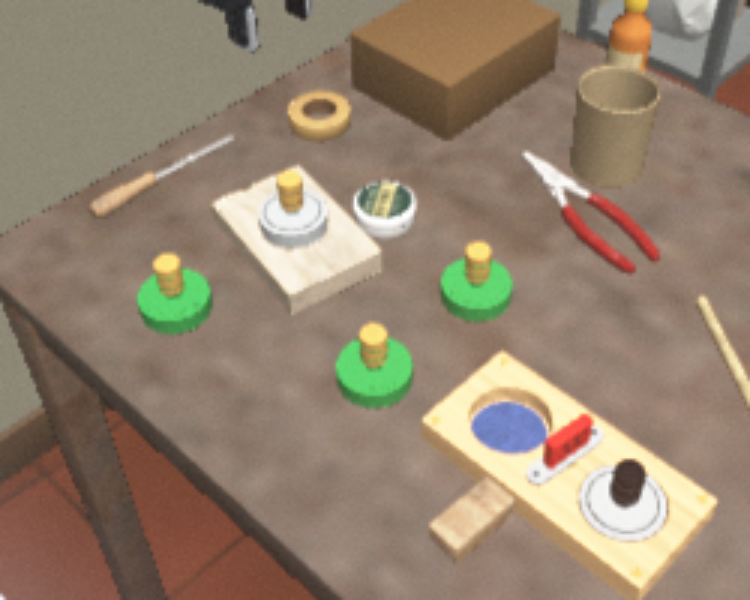

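The brass die sits flat and centred on the block at (292,215) in the crop, knob up. The black die is still seated at (623,500), the keeper is aside, and the bystanders have not moved.

```bash
python3 -c "
from cell import r
print(r.sign_off())"
```

```text
the job is handed in; nothing more can be done
None
```

The job is handed in at about 18 s: the keeper is turned aside, the brass-knobbed die stands flat and centred on the wooden block with no overhang, and the black die and bystanders are undisturbed.

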